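# Tap home the wedge of a re-handled hammer

### The arm

A 6-joint arm with a two-finger parallel gripper is mounted at the origin on the work surface. World frame = base frame: x ahead of the robot, y to its left, z up, the work surface at z = 0. Lengths are in m, angles in rad, forces in N, time in s.
With the tool pointing down it reaches from about 0.425 to 0.95 m from the base axis. Payload 3.5 kg.
Tool frame: the origin (TCP) lies midway between the tips of the shut fingers; the grasp point (between the pads) lies 19 mm behind it; z points along the fingers, y is the direction in which the jaws open and shut (so a half turn about z gives the same grasp; the last joint's range is limited). The gripper opens to 85 mm and grips with 20 to 120 N. Pads are 22 mm wide; open, the fingers measure 114 mm over their backs; the gripper's body (76 mm by 85 mm) begins 54 mm behind the grasp point. The pads swing forward as they close: fully open they stand 13 mm farther back than shut.
Start: joints at [-1.423, 0.286, 1.577, -0, 1.279, -0.15], TCP at [0.198, -0.645, 0.231] pointing down, gripper open.
Joint ranges: [-2.77, 2.77], [-0.9, 2.22], [0.21, 2.48], [-1.53, 4.67], [0.24, 2.81], [-2.84, 2.84]. Speed limits (rad/s): [2.79, 2.79, 3.14, 3.14, 3.14, 3.14].

### API

Orientations are given as a unit quaternion [x, y, z, w].
In Python, from plant import * gives the robot as it stands.
- The arm moves only by the shell command python3 -m jog 'ROWS' [FORCE]. ROWS is a JSON object of lists of equal length, an entry for each row: "travel": the shift along the world's x, y, z in mm, a list of three; "dr": the turn, a rotation vector about the world's x, y, z in degrees, a list of three; "jaw": the closure in counts, from 0 (fully open) to 255 (shut). In form: {"travel": [[x, y, z], ...], "dr": [[wx, wy, wz], ...], "jaw": [jaw, ...]}. A call has 1 to 5 rows; each row shifts and turns the commanded pose from where the row before left it; what a row does not reach is not made up. A row lasts 1/12 s, in which the tool goes at most 41.7 mm and 7.16 degrees, less where a joint would pass 70% of its speed; a pose out of reach is approached as far as the arm can. A call is refused whole if a number of a shift passes 41.7 or a number of a turn 7.16, either way. A call with a gripper value outside its range is refused whole. The fingers move at their own pace and stop on an object; FORCE is the grip in N (left out, the last holds). Time passes only in rows, so rows that do not move let the fingers close. It gives the time, the measured TCP pose, the force and the opening at its end, in the units of the state.
- get_state(): the state, without advancing time (a new reading comes with each control period).
- read_camera(name): name is "scene" or "top"; returns the picture (420x560x3 uint8, red, green, blue); there is no depth.
- camera_info(name): a dict with "K" (3x3 intrinsics, pixels), "R" (3x3) and "t" (3): a world point X has camera coordinates R X + t. Camera axes: x right, y down, z forward; pixel columns grow to the right and rows downward; lengths in m; the calibration is good to about 2 mm. A picture is of the moment at which its call begins. camera_info takes no time and is no camera call.
- sign_off(): hands the job in, once; it reports no verdict.
The state is a dict: "time": time; "qpos": joint angles; "dq": joint speeds; "joint_efforts": joint torques, N m; "eef_pos": TCP position; "tcp_rot": TCP orientation; "contact_force": force on the tool from outside, world axes, zero at the start; "wrist_torque": the same for the moment, N m; "opening": opening from 0.0 (shut) to 1.0 (fully open).
Only numpy, scipy, OpenCV 4.12 (cv2) and the standard library are available. Lean on these libraries where they do the work, as an engineer would, in place of code of your own. Each camera call takes 0.05 s, during which the arm holds its last target. There are 200 camera calls.

### The job

On the repair counter one of the two hammers clamped upright in small vises still has its wooden handle wedge sticking well out of the top of its head. With the wooden tamper, not with the gripper itself, tap that wedge down until it stops moving, then stand the tamper upright on its round cork mat again and let go.

Things in the scene. Friction and masses are not known exactly. Their poses are not given: they have to be found in the camera images.
- tamper: Turned pale-wood tamper standing upright on the cork mat, 122 mm tall, 0.22 to 0.35 kg. Flat round foot (striking face) 40 mm in diameter, head 42 mm in diameter up to 46 mm above the foot, tapering by 54 mm to a round handle 26 mm in diameter that runs up to the top at 122 mm. Origin: centre of the foot's underside; z runs up the handle.
- wedge: Wooden wedge started in the handle end of the unfinished hammer, 24 mm long (its x) by 7 mm thick (its y). Origin: centre of its top face, z up. It slides straight down only, stiffly (it takes about 8 N to move it and it stays where it is left). At the start its top stands 18 to 24 mm above the top of the hammer head; fully home it comes against a firm stop with 4 mm still showing, its top then 134 mm above the counter.
- hammer_vise: Small grey bench vise fixed to the counter, base 100 mm (its x) by 70 mm (its y), clamping the ball-pein hammer upright: steel head 115 mm long along x, at most 34 mm wide, its top 130 mm above the counter; the wedge is over the origin. The screw and its cross bar reach 90 mm to -x at 45 mm height. Origin: centre of the base's underside, on the counter. A like vise holds a cross-pein hammer (flat chisel-shaped pein) whose wedge is already home.
- mat: Round cork mat fixed to the counter, 100 mm in diameter, 4 mm thick, on which the tamper stands at the start and must stand at the end. Origin: centre of its underside.
Not all that is in view belongs to the job. Leave any purple or red look-alike of the tamper alone.

How it is judged:
By the outcome, as a careful person would: the job done as asked, in the order asked, and still so for the second after the job is handed in, with the robot touching nothing.
It also fails if it takes over 51 s, if anything falls off the work surface, if the arm or the gripper's body presses on something with over 40 N, if the wrist force passes 120 N, or if a joint passes its speed limit or range.

## Working session

There is one attempt and no reset: what is moved stays moved. The work goes in short steps, Python scripts to look and compute and a shell command to move; the robot and the scene stay as the last step left them, time stands still between calls to the robot, and variables do not carry over. Pictures are saved under pics/ and viewed, about 8 in all and at most 12, crops included, and the job is handed in when it is done.

```bash
mkdir -p pics; cat > h.py <<'E'
from plant import *
import numpy as np, cv2
def snap(cam,name):
    im=read_camera(cam); cv2.imwrite('pics/'+name+'.png',cv2.cvtColor(im,cv2.COLOR_RGB2BGR)); return im
def ray(cam,u,v,z):
    c=camera_info(cam);K,R,t=map(np.array,(c['K'],c['R'],c['t']))
    o=-R.T@t; d=R.T@np.linalg.inv(K)@np.array([u,v,1.]); return o+d*(z-o[2])/d[2]
def proj(cam,X):
    c=camera_info(cam);K,R,t=map(np.array,(c['K'],c['R'],c['t']))
    p=K@(R@np.array(X)+t); return p[:2]/p[2]
E
python3 - <<'E'
from h import *
for c in('scene','top'):
    snap(c,c+'0'); i=camera_info(c); print(c,np.round(-np.array(i['R']).T@np.array(i['t']),3),np.array(i['K'])[0,0])
print(get_state())
E
```

```text
scene [1.077 0.603 0.766] 477.6562151999324
top [ 0.32  -0.05   1.039] 434.9845454758131
{'time': 0.1, 'qpos': array([-1.42300262e+00,  2.87131914e-01,  1.57802882e+00,  1.97491150e-05,
        1.27862558e+00, -1.50012364e-01]), 'dq': array([ 6.11340700e-04, -2.05237427e-03, -3.06797525e-03,  9.20323375e-05,
        1.94827995e-04,  9.47881229e-05]), 'joint_efforts': array([ 1.03395763e-03, -4.07294583e+01, -2.93699384e+01, -1.37901789e-04,
        3.41254192e-03,  3.45217806e-06]), 'eef_pos': array([ 0.19799665, -0.64468196,  0.23004991]), 'tcp_rot': array([ 9.88934240e-01,  1.48350481e-01,  1.06696998e-05, -1.09681988e-03]), 'contact_force': array([-0.01033423,  0.42581794, -0.32515519]), 'wrist_torque': array([ 0.01257449, -0.00561459,  0.02220622]), 'opening': 0.9999710222780117}
```

View pics/top0.png

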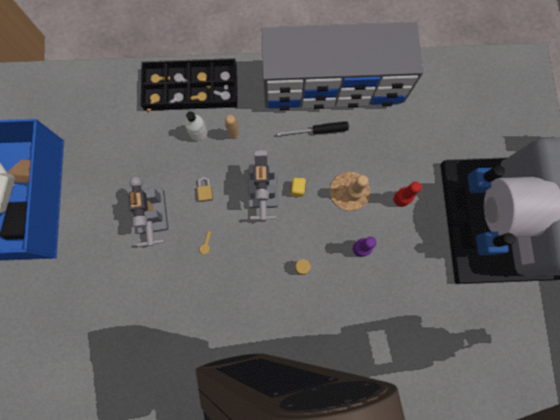

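View pics/scene0.png

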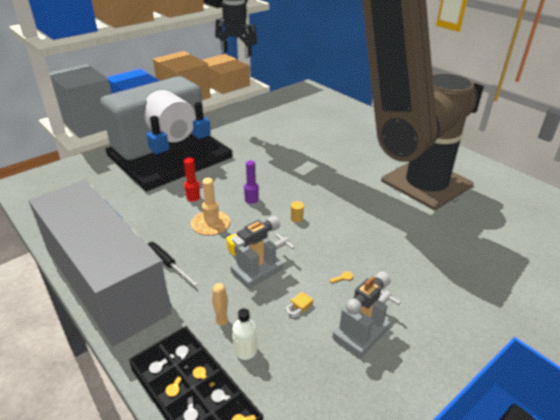

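The top view shows vises near (262,185) and (140,210), the mat and tamper at (350,190), and purple and red look-alikes at (366,245) and (406,195). I'll enlarge both vises and the tamper.

```bash
python3 - <<'E'
from h import *
t=cv2.imread('pics/top0.png'); s=cv2.imread('pics/scene0.png')
f=lambda im,x,y,w,h,k:cv2.resize(im[y:y+h,x:x+w],None,fx=k,fy=k,interpolation=cv2.INTER_CUBIC)
a=np.hstack([f(t,120,165,66,90,4),f(t,235,140,66,90,4),f(t,322,165,66,90,4)])
b=np.hstack([f(s,330,260,80,48,5)[:240,:396],f(s,225,205,80,48,5)[:240,:396]])
cv2.imwrite('pics/crop.png',np.vstack([a,b]) if a.shape[1]==b.shape[1] else np.vstack([a,cv2.resize(b,(a.shape[1],240))]))
print(a.shape,b.shape)
for p in [(262,185),(140,210),(350,190),(302,267)]: print(p,ray('top',*p,0.0))
E
```

```text
(360, 792, 3) (240, 792, 3)
(262, 185) [ 0.61074505 -0.02733497  0.        ]
(140, 210) [0.56003632 0.27256955 0.        ]
(350, 190) [ 0.58884347 -0.24393376  0.        ]
(302, 267) [ 0.40482986 -0.11522563  0.        ]
```

View pics/crop.png

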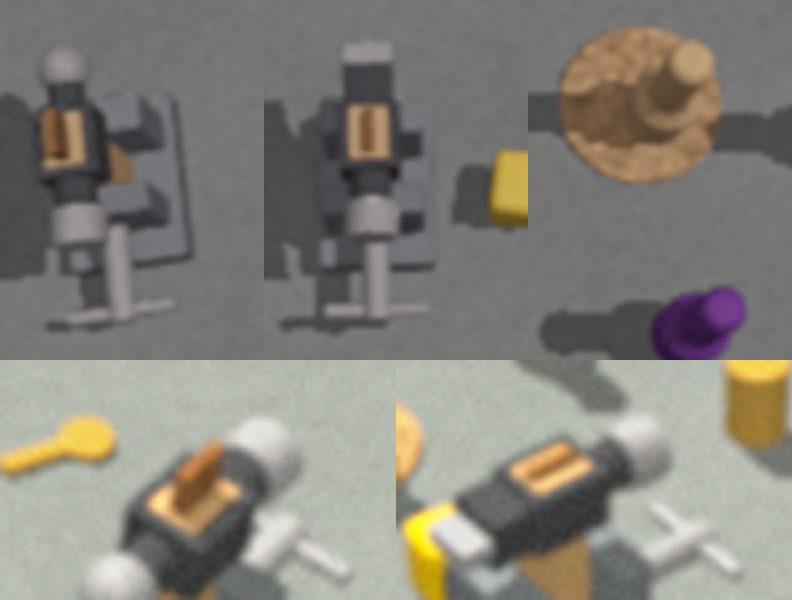

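The left vise, at about (137,200), holds the ball-pein hammer with the wedge sticking out. The wedge of the right-hand cross-pein hammer is already home. Next I'll get the positions.

```bash
cat >> h.py <<'E'
def tri(pt,ps):
    A=[];b=[]
    for cam,p in(('top',pt),('scene',ps)):
        o=ray(cam,*p,0.);d=ray(cam,*p,.5)-o;d/=np.linalg.norm(d);P=np.eye(3)-np.outer(d,d);A.append(P);b.append(P@o)
    return np.linalg.solve(sum(A),sum(b))
E
python3 - <<'E'
from h import *
t=cv2.imread('pics/top0.png'); s=cv2.imread('pics/scene0.png')
def mask(im,lo,hi,box):
    m=cv2.inRange(cv2.cvtColor(im,cv2.COLOR_BGR2HSV),lo,hi);o=np.zeros_like(m);x,y,w,h=box;o[y:y+h,x:x+w]=m[y:y+h,x:x+w]
    c=max(cv2.findContours(o,cv2.RETR_EXTERNAL,cv2.CHAIN_APPROX_NONE)[0],key=cv2.contourArea);return c
c=mask(t,(5,60,60),(25,255,255),(325,165,60,50)); e=cv2.fitEllipse(cv2.convexHull(c));print('mat',e,ray('top',*e[0],.004))
c=mask(s,(5,60,60),(25,255,255),(185,170,50,70)); print('tamper scene bbox',cv2.boundingRect(c))
mx,my=ray('top',*e[0],.004)[:2]
print('proj mat',proj('scene',(mx,my,.004)),proj('top',(mx,my,.126)),proj('scene',(mx,my,.126)))
p=ray('top',362.3,180,.126);print('handle top by top',p,'scene px',proj('scene',p))
# eye cluster
for q in((136,199.5),):print('eye top',ray('top',*q,.13),'px scene',proj('scene',ray('top',*q,.13)))
print('eye by scene', ray('scene',330+195/5,260+(495-360)/5,.13))
print('wedge top tri',tri((120+48/4,165+132/4),(330+215/5-.5,260+(452-360)/5)))
print('red',ray('top',415,187,.12),'purple',ray('top',370,241,.12))
f=lambda im,x,y,w,h,k:cv2.resize(im[y:y+h,x:x+w],None,fx=k,fy=k,interpolation=cv2.INTER_CUBIC)
cv2.imwrite('pics/crop2.png',np.hstack([f(t,124,185,33,30,12),f(s,352,270,33,30,12)]))
E
```

```text
mat ((349.9256896972656, 190.55828857421875), (39.66984558105469, 41.265220642089844), 77.33177947998047) [ 0.58640066 -0.24289572  0.004     ]
tamper scene bbox (190, 177, 41, 59)
proj mat [209.67285049 221.56795651] [359.18826591 176.23001725] [205.76735047 181.90917444]
handle top by top [ 0.57758536 -0.24897946  0.126     ] scene px [207.44876584 179.5656576 ]
eye top [0.55347694 0.24126658 0.13      ] px scene [366.81377719 287.12468029]
eye by scene [0.55015337 0.24361761 0.13      ]
wedge top tri [0.5497053  0.24448242 0.1526792 ]
red [ 0.55857706 -0.36420105  0.12      ] purple [ 0.44396972 -0.25547624  0.12      ]
```

View pics/crop2.png

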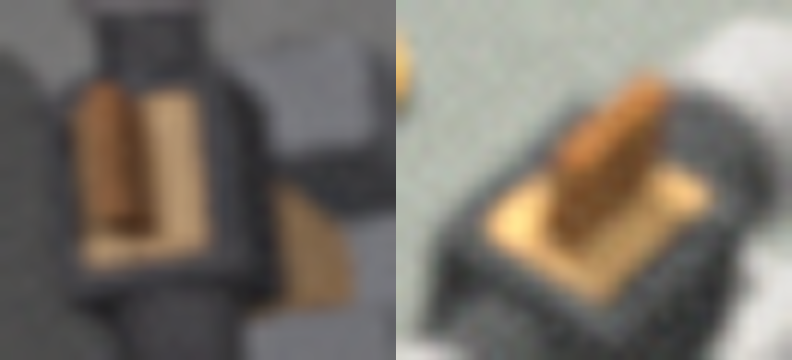

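The wedge top is at about (0.551, 0.243), and its height of about 0.152 m confirms it is proud. The tamper is at about (0.578, -0.249). I'm approaching it around the machine.

```bash
python3 -m jog '{"travel":[[20,36,0],[20,36,0],[20,36,0],[20,36,0],[20,36,0]],"dr":[[0,0,0],[0,0,0],[0,0,0],[0,0,0],[0,0,0]],"jaw":[0,0,0,0,0]}' 80
python3 -m jog '{"travel":[[28,22,0],[28,22,0],[28,22,0],[28,22,0],[28,22,0]],"dr":[[0,0,0],[0,0,0],[0,0,0],[0,0,0],[0,0,0]],"jaw":[0,0,0,0,0]}'
python3 -m jog '{"travel":[[28,21,0],[28,21,0],[28,21,0],[28,21,0],[0,0,0]],"dr":[[0,0,0],[0,0,0],[0,0,0],[0,0,0],[0,0,0]],"jaw":[0,0,0,0,0]}'
```

```text
time: 0.52
eef_pos: [0.2985, -0.4632, 0.2306]
tcp_rot: [0.989, 0.148, -0.0, -0.001]
contact_force: [0.7, 0.0, 0.0]
opening: 0.998
time: 0.93
eef_pos: [0.439, -0.3536, 0.2309]
tcp_rot: [0.989, 0.148, -0.0, -0.0]
contact_force: [0.1, -0.8, 0.5]
opening: 1.0
time: 1.35
eef_pos: [0.5535, -0.2672, 0.2307]
tcp_rot: [0.989, 0.151, 0.001, -0.001]
contact_force: [-1.3, -1.3, -0.5]
opening: 1.001
```

```bash
python3 -m jog '{"travel":[[25,18,-20],[0,0,-40],[0,0,-30],[0,0,0],[0,0,0]],"dr":[[0,0,0],[0,0,0],[0,0,0],[0,0,0],[0,0,0]],"jaw":[0,0,0,0,0]}'
python3 - <<'E'
from h import *
a=snap('top','a');s=snap('scene','b')
a,s=[cv2.imread('pics/%s.png'%k) for k in'ab']
f=lambda im,x,y,w,h,k:cv2.resize(im[y:y+h,x:x+w],None,fx=k,fy=k,interpolation=cv2.INTER_CUBIC)
cv2.imwrite('pics/c3.png',np.hstack([f(a,310,130,100,120,4),f(s,160,120,100,120,4)]))
p=get_state()['eef_pos'];print(p,proj('top',p),proj('scene',p))
E
```

```text
time: 1.77
eef_pos: [0.5734, -0.2525, 0.1388]
tcp_rot: [0.989, 0.148, -0.002, -0.002]
contact_force: [0.1, -0.5, 0.7]
opening: 0.998
[ 0.57586669 -0.25431352  0.14348216] [366.43329814 178.38242239] [206.24782599 172.32859398]
```

View pics/c3.png

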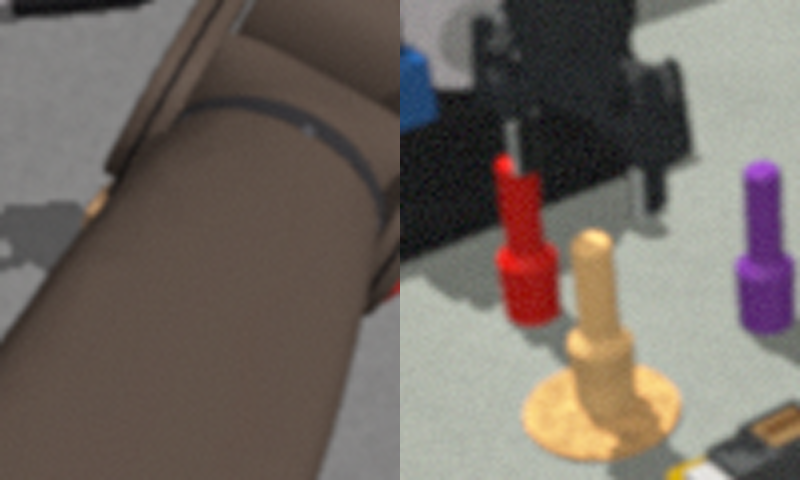

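The scene crop puts the handle top at (208,180), within 1 px of my estimate. The commanded pose needs (+3,+4) mm, then a 65 mm descent.

```bash
python3 -m jog '{"travel":[[3,4,-15],[0,0,-30],[0,0,-20],[0,0,0],[0,0,0]],"dr":[[0,0,0],[0,0,0],[0,0,0],[0,0,0],[0,0,0]],"jaw":[0,0,0,0,0]}'
python3 -m jog '{"travel":[[0,0,0],[0,0,0],[0,0,0],[0,0,0],[0,0,0]],"dr":[[0,0,0],[0,0,0],[0,0,0],[0,0,0],[0,0,0]],"jaw":[60,110,160,220,255]}' 80
python3 -m jog '{"travel":[[0,0,0],[0,0,0],[0,0,0],[0,0,0],[0,0,0]],"dr":[[0,0,0],[0,0,0],[0,0,0],[0,0,0],[0,0,0]],"jaw":[255,255,255,255,255]}'
python3 -c "
from plant import *
for i in range(3): s=get_state();print(s['eef_pos'],s['contact_force'],s['opening'])"
```

```text
time: 2.28
eef_pos: [0.5786, -0.25, 0.0779]
tcp_rot: [0.989, 0.148, 0.001, 0.0]
contact_force: [0.3, -0.7, -0.1]
opening: 1.001
time: 2.7
eef_pos: [0.5785, -0.2496, 0.0773]
tcp_rot: [0.989, 0.148, 0.001, 0.001]
contact_force: [-0.6, -3.3, 4.9]
opening: 0.301
time: 3.12
eef_pos: [0.5787, -0.2494, 0.0776]
tcp_rot: [0.989, 0.148, 0.001, 0.0]
contact_force: [-2.0, 0.8, 5.5]
opening: 0.283
[ 0.57872133 -0.24940701  0.07755008] [-1.97999947  0.785979    5.54518592] 0.28349160397099993
[ 0.57872133 -0.24940701  0.07755008] [-1.97999947  0.785979    5.54518592] 0.28349160397099993
[ 0.57872133 -0.24940701  0.07755008] [-1.97999947  0.785979    5.54518592] 0.28349160397099993
```

Gripped; the foot sits 73.5 mm below the TCP. Next: lift and carry.

```bash
python3 -m jog '{"travel":[[0,0,20],[0,0,40],[0,0,40],[0,0,40],[0,0,40]],"dr":[[0,0,0],[0,0,0],[0,0,0],[0,0,0],[0,0,0]],"jaw":[255,255,255,255,255]}'
python3 -m jog '{"travel":[[0,0,28],[-3,25,0],[-3,40,0],[-3,40,0],[-3,40,0]],"dr":[[0,0,0],[0,0,0],[0,0,0],[0,0,0],[0,0,0]],"jaw":[255,255,255,255,255]}'
python3 -m jog '{"travel":[[-2,40,0],[-2,40,0],[-2,40,0],[-2,40,0],[-2,40,0]],"dr":[[0,0,0],[0,0,0],[0,0,0],[0,0,0],[0,0,0]],"jaw":[255,255,255,255,255]}'
python3 -m jog '{"travel":[[-2,40,0],[-2,40,0],[-2,40,0],[0,20,0],[0,0,0]],"dr":[[0,0,0],[0,0,0],[0,0,0],[0,0,0],[0,0,0]],"jaw":[255,255,255,255,255]}'
```

```text
time: 3.53
eef_pos: [0.577, -0.2487, 0.2558]
tcp_rot: [0.989, 0.148, -0.001, -0.001]
contact_force: [1.3, -0.3, -3.0]
opening: 0.284
time: 3.95
eef_pos: [0.5648, -0.1029, 0.2822]
tcp_rot: [0.989, 0.148, -0.001, -0.001]
contact_force: [1.2, 1.3, -3.5]
opening: 0.284
time: 4.37
eef_pos: [0.5547, 0.0975, 0.2823]
tcp_rot: [0.989, 0.148, -0.002, -0.0]
contact_force: [0.6, 0.4, -2.1]
opening: 0.283
time: 4.78
eef_pos: [0.5484, 0.2398, 0.282]
tcp_rot: [0.989, 0.151, -0.002, -0.001]
contact_force: [-0.4, -1.0, -3.0]
opening: 0.282
```

Next I'll centre it, lower it to about 20 mm above the wedge, and look.

```bash
python3 -m jog '{"travel":[[2,3,-15],[0,0,-20],[0,0,0],[0,0,0],[0,0,0]],"dr":[[0,0,0],[0,0,0],[0,0,0],[0,0,0],[0,0,0]],"jaw":[255,255,255,255,255]}'
python3 - <<'E'
from h import *
snap('top','d');snap('scene','e')
a,s=[cv2.imread('pics/%s.png'%k) for k in'de']
f=lambda im,x,y,w,h,k:cv2.resize(im[y:y+h,x:x+w],None,fx=k,fy=k,interpolation=cv2.INTER_CUBIC)
cv2.imwrite('pics/c4.png',np.hstack([f(a,90,150,100,120,4),f(s,320,200,100,120,4)]))
p=get_state()['eef_pos'];print(p,proj('top',p),proj('scene',p),proj('scene',p-[0,0,.0735]),proj('scene',(.551,.243,.152)))
E
```

```text
time: 5.2
eef_pos: [0.5522, 0.2381, 0.2492]
tcp_rot: [0.989, 0.148, -0.0, 0.0]
contact_force: [-0.0, 0.5, -3.2]
opening: 0.285
[0.55278878 0.23838013 0.250666  ] [117.24909269 184.5853803 ] [374.31260278 235.54569614] [369.0012745  267.33864584] [369.91142953 278.43955136]
```

View pics/c4.png

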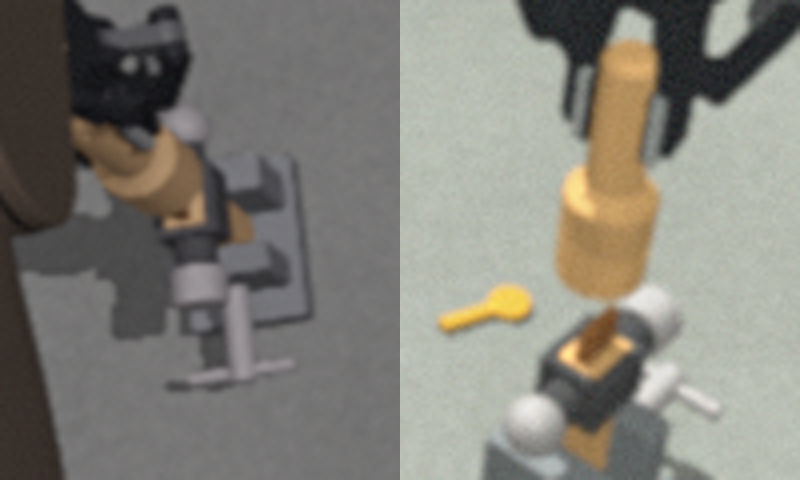

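The tamper is upright in the grip above the wedge. I'm correcting (-1,+4) mm, then descending gently while watching the force.

```bash
python3 -m jog '{"travel":[[-1,4,0],[0,0,-10],[0,0,-8],[0,0,0],[0,0,0]],"dr":[[0,0,0],[0,0,0],[0,0,0],[0,0,0],[0,0,0]],"jaw":[255,255,255,255,255]}' 100
python3 -m jog '{"travel":[[0,0,-3],[0,0,-3],[0,0,-3],[0,0,-3],[0,0,0]],"dr":[[0,0,0],[0,0,0],[0,0,0],[0,0,0],[0,0,0]],"jaw":[255,255,255,255,255]}'
python3 -m jog '{"travel":[[0,0,-3],[0,0,-3],[0,0,-2],[0,0,0],[0,0,0]],"dr":[[0,0,0],[0,0,0],[0,0,0],[0,0,0],[0,0,0]],"jaw":[255,255,255,255,255]}'
```

```text
time: 5.72
eef_pos: [0.5503, 0.2425, 0.2297]
tcp_rot: [0.989, 0.148, -0.001, 0.0]
contact_force: [-0.0, -0.1, -2.3]
opening: 0.28
time: 6.13
eef_pos: [0.5515, 0.2428, 0.2206]
tcp_rot: [0.989, 0.148, 0.001, -0.0]
contact_force: [-1.6, -0.8, 2.4]
opening: 0.279
time: 6.55
eef_pos: [0.5515, 0.2428, 0.2122]
tcp_rot: [0.989, 0.148, 0.001, -0.0]
contact_force: [-1.6, -0.6, 4.9]
opening: 0.281
```

```bash
python3 -m jog '{"travel":[[0,0,-2],[0,0,-1],[0,0,0],[0,0,0]],"dr":[[0,0,0],[0,0,0],[0,0,0],[0,0,0]],"jaw":[255,255,255,255]}'
python3 -m jog '{"travel":[[0,0,-1],[0,0,-1],[0,0,0],[0,0,0]],"dr":[[0,0,0],[0,0,0],[0,0,0],[0,0,0]],"jaw":[255,255,255,255]}'
python3 -m jog '{"travel":[[0,0,-1],[0,0,0],[0,0,0]],"dr":[[0,0,0],[0,0,0],[0,0,0]],"jaw":[255,255,255]}'
```

```text
time: 6.88
eef_pos: [0.5514, 0.2428, 0.2086]
tcp_rot: [0.989, 0.148, 0.001, -0.0]
contact_force: [-1.2, -1.0, 5.1]
opening: 0.283
time: 7.22
eef_pos: [0.5515, 0.2428, 0.2075]
tcp_rot: [0.989, 0.148, 0.001, -0.0]
contact_force: [-2.3, -0.7, 7.3]
opening: 0.281
time: 7.47
eef_pos: [0.5517, 0.2429, 0.2075]
tcp_rot: [0.989, 0.148, 0.001, -0.0]
contact_force: [-3.0, -1.8, 9.9]
opening: 0.277
```

```bash
python3 -m jog '{"travel":[[0,0,-2],[0,0,0],[0,0,0]],"dr":[[0,0,0],[0,0,0],[0,0,0]],"jaw":[255,255,255]}'
python3 -m jog '{"travel":[[0,0,-2],[0,0,0],[0,0,0]],"dr":[[0,0,0],[0,0,0],[0,0,0]],"jaw":[255,255,255]}'
python3 -m jog '{"travel":[[0,0,-2],[0,0,0],[0,0,0]],"dr":[[0,0,0],[0,0,0],[0,0,0]],"jaw":[255,255,255]}'
```

```text
time: 7.72
eef_pos: [0.5519, 0.243, 0.2074]
tcp_rot: [0.989, 0.148, 0.001, -0.0]
contact_force: [-3.8, -1.3, 15.8]
opening: 0.28
time: 7.97
eef_pos: [0.5522, 0.2431, 0.2073]
tcp_rot: [0.989, 0.149, 0.002, -0.0]
contact_force: [-7.3, -2.0, 21.2]
opening: 0.277
time: 8.22
eef_pos: [0.5525, 0.2432, 0.2073]
tcp_rot: [0.989, 0.149, 0.002, -0.0]
contact_force: [-8.7, -2.8, 26.4]
opening: 0.28
```

A firm stop at TCP z = 0.2073, with force rising to 26 N and no motion or slip. I'll lift off and check the wedge.

```bash
python3 -m jog '{"travel":[[0,0,8],[0,0,12],[0,0,40],[0,0,35],[0,0,0]],"dr":[[0,0,0],[0,0,0],[0,0,0],[0,0,0],[0,0,0]],"jaw":[255,255,255,255,255]}' 80
python3 - <<'E'
from h import *
snap('scene','g')
s=cv2.imread('pics/g.png')
cv2.imwrite('pics/c5.png',cv2.resize(s[180:310,320:420],None,fx=4.5,fy=4.5,interpolation=cv2.INTER_CUBIC))
E
```

```text
time: 8.63
eef_pos: [0.554, 0.2435, 0.3016]
tcp_rot: [0.989, 0.148, 0.006, -0.001]
contact_force: [0.6, 1.8, -1.0]
opening: 0.28
```

View pics/c5.png

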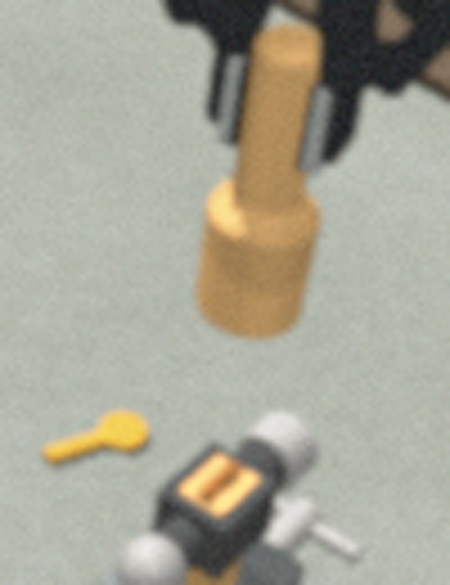

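The wedge is home: at (215,480) in the crop only a flush slot shows. Carrying the tamper back.

```bash
python3 -m jog '{"travel":[[2,-25,0],[2,-40,0],[3,-40,0],[3,-40,0],[3,-40,0]],"dr":[[0,0,0],[0,0,0],[0,0,0],[0,0,0],[0,0,0]],"jaw":[255,255,255,255,255]}'
python3 -m jog '{"travel":[[3,-40,0],[3,-40,0],[3,-40,0],[3,-40,0],[3,-40,0]],"dr":[[0,0,0],[0,0,0],[0,0,0],[0,0,0],[0,0,0]],"jaw":[255,255,255,255,255]}'
python3 -m jog '{"travel":[[2,-40,0],[2,-40,0],[0,-24,0],[0,0,0],[0,0,0]],"dr":[[0,0,0],[0,0,0],[0,0,0],[0,0,0],[0,0,0]],"jaw":[255,255,255,255,255]}'
```

```text
time: 9.1
eef_pos: [0.5625, 0.0563, 0.2902]
tcp_rot: [0.989, 0.149, -0.003, -0.001]
contact_force: [1.1, 0.8, -2.8]
opening: 0.281
time: 9.52
eef_pos: [0.5776, -0.1437, 0.2901]
tcp_rot: [0.989, 0.148, -0.002, -0.002]
contact_force: [2.2, -0.7, -3.2]
opening: 0.279
time: 9.93
eef_pos: [0.5817, -0.2471, 0.29]
tcp_rot: [0.989, 0.147, -0.002, -0.002]
contact_force: [0.4, 0.4, -3.7]
opening: 0.283
```

```bash
python3 -m jog '{"travel":[[0,0,-30],[0,0,-40],[0,0,-40],[0,0,-40],[0,0,-30]],"dr":[[0,0,0],[0,0,0],[0,0,0],[0,0,0],[0,0,0]],"jaw":[255,255,255,255,255]}'
python3 -m jog '{"travel":[[0,0,-15],[0,0,-10],[0,0,0],[0,0,0]],"dr":[[0,0,0],[0,0,0],[0,0,0],[0,0,0]],"jaw":[255,255,255,255]}'
python3 -m jog '{"travel":[[0,0,-3],[0,0,-1],[0,0,0],[0,0,0]],"dr":[[0,0,0],[0,0,0],[0,0,0],[0,0,0]],"jaw":[255,255,255,255]}'
```

```text
time: 10.35
eef_pos: [0.5805, -0.2428, 0.1084]
tcp_rot: [0.989, 0.149, -0.003, -0.003]
contact_force: [-0.5, 0.0, -3.6]
opening: 0.276
time: 10.68
eef_pos: [0.5831, -0.2453, 0.089]
tcp_rot: [0.989, 0.149, -0.0, -0.0]
contact_force: [0.7, -1.1, -2.3]
opening: 0.282
time: 11.02
eef_pos: [0.5836, -0.2466, 0.0865]
tcp_rot: [0.989, 0.148, 0.001, 0.001]
contact_force: [-0.3, -0.9, -4.2]
opening: 0.285
```

```bash
python3 -m jog '{"travel":[[0,0,-3],[0,0,-3],[0,0,0],[0,0,0]],"dr":[[0,0,0],[0,0,0],[0,0,0],[0,0,0]],"jaw":[255,255,255,255]}'
python3 -m jog '{"travel":[[0,0,-1],[0,0,-1],[0,0,0],[0,0,0]],"dr":[[0,0,0],[0,0,0],[0,0,0],[0,0,0]],"jaw":[255,255,255,255]}'
python3 -m jog '{"travel":[[0,0,-1],[0,0,0],[0,0,0]],"dr":[[0,0,0],[0,0,0],[0,0,0]],"jaw":[255,255,255]}'
```

```text
time: 11.35
eef_pos: [0.5828, -0.2461, 0.0788]
tcp_rot: [0.989, 0.148, -0.0, -0.0]
contact_force: [0.6, -0.3, -3.2]
opening: 0.28
time: 11.68
eef_pos: [0.5833, -0.2464, 0.0777]
tcp_rot: [0.989, 0.148, 0.0, 0.0]
contact_force: [-0.4, 0.6, -0.4]
opening: 0.281
time: 11.93
eef_pos: [0.5835, -0.2464, 0.0777]
tcp_rot: [0.989, 0.148, 0.0, 0.0]
contact_force: [-2.2, 2.5, 4.9]
opening: 0.28
```

Seated. Open slowly and retract straight up.

```bash
python3 -m jog '{"travel":[[0,0,1],[0,0,0],[0,0,0],[0,0,0],[0,0,0]],"dr":[[0,0,0],[0,0,0],[0,0,0],[0,0,0],[0,0,0]],"jaw":[255,170,150,120,80]}' 20
python3 -m jog '{"travel":[[0,0,0],[0,0,0],[0,0,0],[0,0,0],[0,0,0]],"dr":[[0,0,0],[0,0,0],[0,0,0],[0,0,0],[0,0,0]],"jaw":[40,0,0,0,0]}'
python3 -m jog '{"travel":[[0,0,15],[0,0,30],[0,0,40],[0,0,40],[0,0,40]],"dr":[[0,0,0],[0,0,0],[0,0,0],[0,0,0],[0,0,0]],"jaw":[0,0,0,0,0]}'
python3 -m jog '{"travel":[[0,0,0],[-25,-20,0],[-28,-22,0],[-28,-22,0],[-28,-22,0]],"dr":[[0,0,0],[0,0,0],[0,0,0],[0,0,0],[0,0,0]],"jaw":[0,0,0,0,0]}'
python3 -m jog '{"travel":[[-28,-22,0],[0,0,0],[0,0,0],[0,0,0]],"dr":[[0,0,0],[0,0,0],[0,0,0],[0,0,0]],"jaw":[0,0,0,0]}'
python3 - <<'E'
from h import *
snap('scene','k');snap('top','l')
a,s=[cv2.imread('pics/%s.png'%k) for k in'lk']
f=lambda im,x,y,w,h,k:cv2.resize(im[y:y+h,x:x+w],None,fx=k,fy=k,interpolation=cv2.INTER_CUBIC)
cv2.imwrite('pics/c6.png',np.hstack([f(a,310,130,130,195,3),f(s,160,120,270,390-195,1.5) if 0 else cv2.resize(s[130:325,160:420],None,fx=1.5,fy=3)[:585]]))
print(get_state()['contact_force'],get_state()['dq'].round(3))
E
```

```text
time: 12.35
eef_pos: [0.5831, -0.2464, 0.0771]
tcp_rot: [0.989, 0.148, 0.0, 0.0]
contact_force: [-0.2, -0.8, 0.7]
opening: 0.653
time: 12.77
eef_pos: [0.5831, -0.2463, 0.0773]
tcp_rot: [0.989, 0.148, 0.0, 0.0]
contact_force: [-0.1, -0.1, 0.2]
opening: 1.003
time: 13.18
eef_pos: [0.5827, -0.246, 0.2438]
tcp_rot: [0.989, 0.148, -0.0, -0.0]
contact_force: [0.7, -0.0, -0.3]
opening: 1.001
time: 13.6
eef_pos: [0.473, -0.3327, 0.2422]
tcp_rot: [0.989, 0.149, 0.0, 0.0]
contact_force: [-0.7, -0.4, 0.5]
opening: 1.005
time: 13.93
eef_pos: [0.4462, -0.3542, 0.2423]
tcp_rot: [0.989, 0.148, 0.0, -0.0]
contact_force: [-0.3, 0.1, -0.0]
opening: 1.002
[ 0.30906376  0.4412413  -0.53259623] [ 0.01   0.003 -0.001 -0.002  0.001 -0.001]
```

View pics/c6.png

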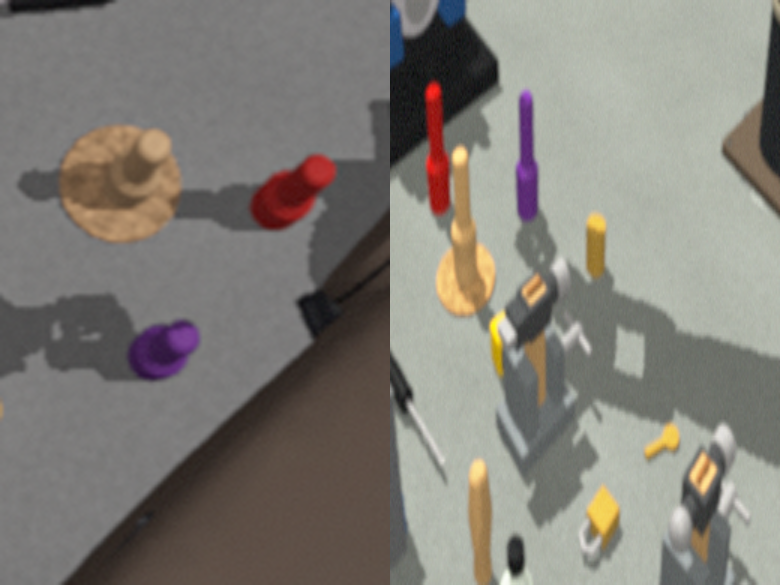

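The tamper stands upright on the mat (top crop (130,175), mat centre (120,183)). The wedge is flush at scene crop (705,475), the look-alikes are untouched, and the arm is clear.

```bash
python3 -c "
from plant import *
print(sign_off())"
```

```text
the job is handed in; nothing more can be done
None
```

I pressed the proud wedge in the ball-pein hammer home with the tamper, stood the tamper back on its cork mat, let go and handed the job in at about 14 s of the 51 s allowed. I pushed it down in small steps rather than striking it.

- **Wedge:** It stopped firmly at TCP z = 0.207 m, which puts its top at the 134 mm home height. The wrist force then rose to about 26 N with no further movement, and the camera showed it nearly flush with the head.
- **Tamper:** It came to rest at the same height as at the start. The last pictures show it upright and inside the mat's edge, about 5 mm nearer the centre than before.
- **Surroundings:** The red and purple look-alikes were untouched, and the gripper was open and clear with no contact force.

No checks failed. The measured position trailed the commands by up to about 5 mm while moving, so I relied on readings taken at rest.

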